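# Ease the sagging bolt of the coffee chest and hold its door ajar

### The arm

A 6-joint arm with a two-finger parallel gripper is mounted at the origin on the work surface. World frame = base frame: x ahead of the robot, y to its left, z up, the work surface at z = 0. Lengths are in m, angles in rad, forces in N, time in s.
With the tool pointing down it reaches from about 0.3 to 0.75 m from the base axis. Payload 8.5 kg.
Tool frame: the origin (TCP) lies at the very end of the fingers, on their centre line; the grasp point (between the pads) lies 19 mm behind it; z points along the fingers, x is the direction in which the jaws open and shut, and the axes are right-handed (so a half turn about z gives the same grasp; the last joint's range is limited). The gripper opens to 85 mm and grips with 20 to 120 N. Pads are 22 mm wide; open, the fingers measure 114 mm over their backs; the gripper's body (76 mm by 85 mm) begins 54 mm behind the grasp point. The pads swing forward as they close: fully open they stand 13 mm farther back than shut.
Start: joints at [-0.215, 0.381, 1.297, -0, 1.464, -0.215], TCP at [0.55, 0, 0.231] pointing down, gripper open.
Joint ranges: [-3.11, 3.11], [-0.89, 2.33], [0.22, 2.48], [-1.42, 4.56], [0.17, 2.85], [-2.88, 2.88]. Speed limits (rad/s): [2.39, 2.39, 3.14, 3.14, 3.14, 3.14].

### API

Orientations are given as a 3x3 rotation matrix whose columns are the frame's x, y, z axes.
In Python, from plant import r gives the robot as it stands. The module is installed in compiled form; this text tells all that it offers. Calls block until the motion is done:
- r.move_to(position, orientation): joint-space move of the TCP to a pose.
- r.move_straight(position, rotation=None, speed=0.15, max_force=None): straight line of the TCP; rotation=None keeps the orientation; speed is the mean speed in m/s. With max_force (N) it stops when the force on the tool has changed by that much, and returns True; else False.
- r.goto_joints(angles): joint-space move.
- r.let_go() and r.close_gripper(grip_force=None): open the fingers fully, or close them until they stop; grip_force is the grip in N (None keeps the last).
- r.dwell(seconds).
- r.ik(position, orientation): joint angles nearest the present ones, or None.
- r.get_obs(): the state.
- r.read_camera(name): name is "scene" or "side" or "wrist"; returns the picture (384x512x3 uint8, red, green, blue); there is no depth.
- r.camera_info(name): a dict with "camera_matrix" (3x3 intrinsics, pixels), "xyz" and "attitude" of the camera in the world; the wrist camera has in their place "T_tool_cam" (4x4, takes a point from camera to tool coordinates, whose origin is the TCP and whose axes are the tool frame's). Camera axes: x right, y down, z forward; pixel columns grow to the right and rows downward; lengths in m; the calibration is good to about 2 mm. The wrist camera is an equidistant fisheye: a pixel r from the principal point sees the ray r / f radians off the axis. A picture is of the moment at which its call begins: read the wrist's pose just before it. camera_info takes no time and is no camera call.
A pose or a line that the arm cannot do raises r.IKError and nothing moves.
- r.hand_in(): hands the job in, once; it reports no verdict.
The state is a dict: "t": time; "joint_pos": joint angles; "qd": joint speeds; "joint_torque": joint torques, N m; "tcp_pos": TCP position; "ee_rot": TCP orientation; "ft_force": force on the tool from outside, world axes, zero at the start; "moment": the same for the moment, N m; "finger_gap": finger opening in m.
Only numpy, scipy, OpenCV 4.12 (cv2) and the standard library are available. Lean on these libraries where they do the work, as an engineer would, in place of code of your own. Each camera call takes 0.05 s, during which the arm holds its last target. There are 200 camera calls.

### The job

The bolt on the coffee chest's door has sagged, so the notch behind its nose hangs over the bent-up lip of the keeper: lift the bolt by its knob and draw it back over the lip until its nose is right out of the keeper, without wrenching it against the keeper. Then pull the sprung door about a hand's width (9 cm) open at its free edge and finish still holding it there, by the knob or the door's stile, so that I can reach in for the sugar. Leave the cups, kettle, jar and spoon where they stand.

Things in the scene. Friction and masses are not known exactly. Their poses are not given: they have to be found in the camera images.
- chest: Orange-brown stained wooden coffee chest standing on the table, fixed: 260 deep (its x), 360 wide (its y), 228 high. Origin: centre of its underside. Its front, with the door and bolt, is the plane x = -130 of its frame and looks along its -x; the bolt and free edge of the door are towards its +y. Three cups stand behind a 22 high rail on the rear half of its flat top.
- door (a joint): Angle of the chest's door about its upright hinge, rad: 0 shut (flush in the front), grows as the free edge swings out of the front, stop at 1.4. The hinge is sprung shut: about 0.4 N m when shut, 0.68 N m at 0.35 rad; let go, it closes. The free edge is 260 from the hinge, so 0.35 rad is 90 of opening. The door cannot be opened while the nose is in the keeper.
- door_hinge (a point): Point on the door's hinge axis (upright, the chest's z), in the plane of the door's front face, at the height of the bolt's rear guide (194 above the table).
- stile: Upright wooden member at the free edge of the door, 45 wide, 18 thick, 190 high. Origin: mid-height of the free edge at the front face, 117 above the table. Its axes are the door's: -x out of the front face, y from the hinge to the free edge, z up.
- knob: Knob of the bolt: a round steel stub, 16 in diameter, standing out level from the bolt towards the chest's front. Origin: middle of its 32 long grip, 42 in front of the door's face; a 22 wide, 5 thick flange closes its outer end. Knob axis = x (outwards is -x); y runs along the bolt to its nose. Centre about 187 above the table when the bolt sags; the chest's top is 41 above that and nothing is above it or within 60 below it.
- bolt_lift (a joint): Tilt of the bolt in its rear guide, rad: 0 sagged (nose drooping 0.055 rad below level), 0.055 level, stop at 0.08. Its weight (about 0.4 kg) brings it back. The rear guide, the pivot, is 115 from the knob along the bolt when shot, so lifting the knob 6.3 makes the bolt level; 9 meets the stop. The nose clears the lip once the knob is about 4 up.
- bolt (a joint): Slide of the bolt along itself, m: 0 shot, grows as it is drawn from the keeper towards the hinge, stop at 0.052. About 2 N of friction. Unlifted, it catches on the lip at about 0.006; lifted, the nose is past the lip and right out of the keeper from 0.032 on. Held level, the bolt and its knob travel level, along the chest's -y.
- bolt_nose (a point): Centre of the bolt's nose end. The bolt is a square 14 x 14 steel bar, 241 long, its centre line 15 in front of the door's face. In its underside, 20 to 34 behind the nose end, is a notch 7 deep that sits over the keeper's lip.
- keeper: Steel strap loop on the chest's fixed stile beside the door's free edge, 24 wide (y), 44 high, standing 28 out; the bolt passes through it along y. Its lower edge on the door's side is bent up into a lip 4 thick that stands 6 high inside the notch behind the nose. Origin: centre of the loop at the stile's face; axes are the chest's. It bends if wrenched: keep the load on it under 40 N.
- cup_a: White coffee cup, 66 across, 55 high, on the chest's top. Origin: centre of its underside. Leave it.
- cup_b: The same, on the chest's top.
- cup_c: The same, on the chest's top.
- cup_d: The same, on the table.
- sugar_jar: Glass jar with steel lid, 64 across, 95 high, on the table in front of the chest, clear of the door's swing. Origin: centre of its underside. Leave it.
- kettle: Steel kettle, 156 across, 182 high over its handle, on the table. Origin: centre of its underside. Leave it.
- spoon: Steel spoon, 150 long, lying on the table. Leave it.

How it is judged:
On the way:
1. the bolt has been drawn until its nose is right out of the keeper, the door still shut or nearly so (value of joint bolt above 0.032 m and value of joint door below 0.15 rad), for 0.1 s.
At the end, for the whole second after the job is handed in: Through the last second the gripper's fingers hold the knob or the door's free stile (more than 1.5 N) and so keep the sprung door still at 0.22 to 0.50 rad (57 to 130 mm open at its free edge), the bolt still drawn (over 25 mm), the bystanders where they were (value of joint door between 0.22 and 0.5 rad and velocity of joint door between -0.1 and 0.1 rad/s and value of joint bolt above 0.025 m and (contact force between the fingers and knob above 1.5 N or contact force between the fingers and stile above 1.5 N)); the arm keeps its last pose, push and grip.
It fails at once if the keeper is wrenched (more than 40 N on it) (contact force between keeper and anything else above 40 N).
It fails at once if a cup is disturbed (distance of any of cup_a, cup_b, cup_c, cup_d from where it was at the start of the episode above 0.03 m).
It fails at once if the jar, kettle or spoon is disturbed (distance of any of sugar_jar, kettle, spoon from where it was at the start of the episode above 0.03 m).
It also fails if it takes over 42 s, if anything falls off the work surface, if the arm or the gripper's body presses on something with over 40 N, if the wrist force passes 120 N, or if a joint passes its speed limit or range.

## Working session

There is one attempt and no reset: what is moved stays moved. The work goes in short steps, each a Python script; the robot and the scene stay as the last script left them, time stands still between calls to the robot, and variables do not carry over. Pictures are saved under pics/ and viewed, about 8 in all and at most 12, crops included, and the job is handed in when it is done.

```bash
mkdir -p pics; python3 - <<'E'
from plant import r
import cv2, numpy as np
np.set_printoptions(precision=4,suppress=True)
for n in ("scene","side","wrist"):
    im=r.read_camera(n); cv2.imwrite(f"pics/{n}0.png",im[:,:,::-1]); print(n,r.camera_info(n))
a=cv2.imread("pics/scene0.png");b=cv2.imread("pics/side0.png")
cv2.imwrite("pics/both0.png",np.vstack([a,b])[:,:] if 0 else np.hstack([a,b])[:, :])
print(r.get_obs())
E
```

```text
scene {'camera_matrix': array([[419.2673,   0.    , 251.2692],
       [  0.    , 419.2673, 193.7161],
       [  0.    ,   0.    ,   1.    ]]), 'xyz': array([1.3554, 0.3872, 1.2094]), 'attitude': array([[-0.3837,  0.7085, -0.5922],
       [ 0.9235,  0.2928, -0.248 ],
       [-0.0023, -0.6421, -0.7667]])}
side {'camera_matrix': array([[393.631 ,   0.    , 258.2784],
       [  0.    , 393.631 , 186.5396],
       [  0.    ,   0.    ,   1.    ]]), 'xyz': array([ 0.3733, -0.6939,  0.9011]), 'attitude': array([[ 0.9772, -0.1446,  0.1553],
       [-0.2121, -0.6873,  0.6947],
       [ 0.0063, -0.7118, -0.7023]])}
wrist {'camera_matrix': array([[297.3186,   0.    , 256.9905],
       [  0.    , 297.3186, 193.8021],
       [  0.    ,   0.    ,   1.    ]]), 'T_tool_cam': array([[ 1.    ,  0.0005,  0.0003, -0.0004],
       [-0.0005,  0.9655,  0.2605, -0.0642],
       [-0.0001, -0.2605,  0.9655, -0.1421],
       [ 0.    ,  0.    ,  0.    ,  1.    ]])}
{'t': 0.15, 'joint_pos': array([-0.2153,  0.381 ,  1.298 , -0.    ,  1.4636, -0.2153]), 'qd': array([-0.0001, -0.0019, -0.0025, -0.0004, -0.0002, -0.    ]), 'joint_torque': array([  0.0019, -44.8624, -23.1344,  -0.0002,   0.0038,  -0.    ]), 'tcp_pos': array([0.5498, 0.0001, 0.2309]), 'ee_rot': array([[ 1.    ,  0.    , -0.0011],
       [ 0.    , -1.    ,  0.0002],
       [-0.0011, -0.0002, -1.    ]]), 'ft_force': array([ 1.0013, -0.0717,  0.5715]), 'moment': array([ 0.0398,  0.0315, -0.0353]), 'finger_gap': 0.08563472908027214}
```

View pics/scene0.png

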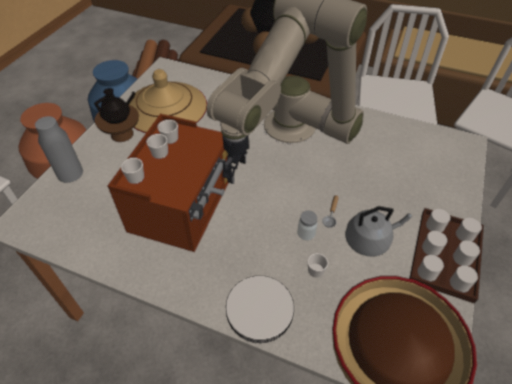

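View pics/side0.png

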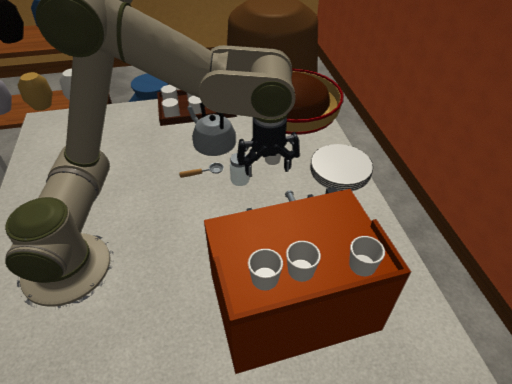

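The scene camera shows the chest at about (175,185) with its front facing the jar (world +y). The bolt is at about (210,185) in that view. The side camera shows the chest top's corners and the cups. Next I'll look at the front close up.

```bash
python3 - <<'E'
import cv2
a=cv2.imread("pics/scene0.png")[105:255,100:260]
b=cv2.imread("pics/wrist0.png")
a=cv2.resize(a,(640,600),interpolation=cv2.INTER_CUBIC)
cv2.imwrite("pics/crop0.png",a)
E
```

```text
(no output)
```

View pics/crop0.png

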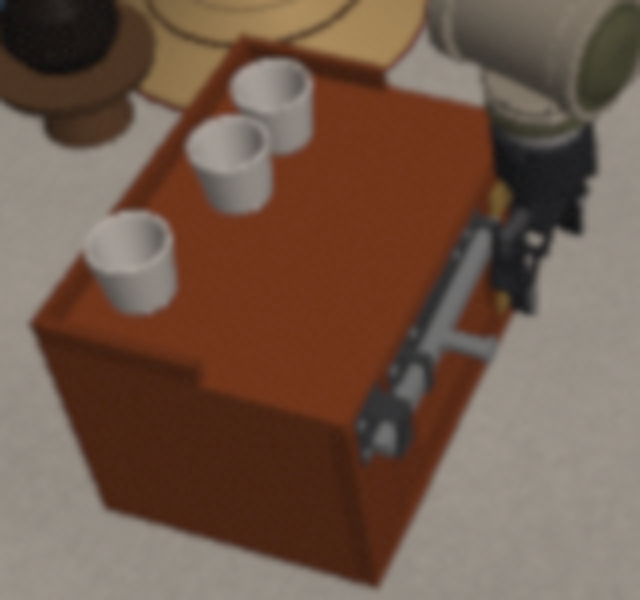

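View pics/wrist0.png

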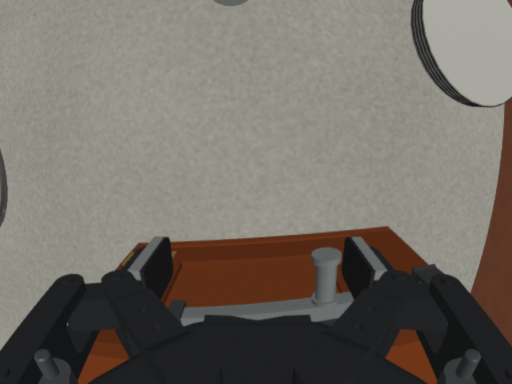

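```bash
cat > h.py <<'E'
from plant import r
import numpy as np, cv2
from scipy.optimize import least_squares
from scipy.spatial.transform import Rotation as R
np.set_printoptions(precision=4,suppress=True)
def ray(n,u,v,o=None):
    c=r.camera_info(n); K=c["camera_matrix"]
    a=np.array([(u-K[0,2])/K[0,0],(v-K[1,2])/K[1,1]])
    if n=="wrist":
        th=np.hypot(*a); d=np.r_[a/th*np.sin(th),np.cos(th)]
        T=c["T_tool_cam"]; W=np.array(o["ee_rot"])
        return W@T[:3,3]+o["tcp_pos"], W@T[:3,:3]@d
    d=c["attitude"]@np.r_[a,1]; return c["xyz"],d/np.linalg.norm(d)
def atz(n,u,v,z,o=None):
    p,d=ray(n,u,v,o); return p+d*(z-p[2])/d[2]
E
python3 - <<'E'
from h import *
o=r.get_obs()
# chest corner fits: (cam,u,v, cx,cy,z)
C=[("scene",186.25,212.5,-.13,.18,.228),("scene",194.5,251.2,-.13,.18,0),("scene",126.75,231.8,.13,.18,0),
("side",207,221,-.13,-.18,.228),("side",349,192,-.13,.18,.228),("side",235,383,.13,-.18,0),("side",386,332,.13,.18,0)]
def f(p):
    e=[]
    Rz=R.from_euler('z',p[2]).as_matrix()
    for n,u,v,x,y,z in C:
        q=Rz@[x,y,z]+np.r_[p[:2],0]; c,d=ray(n,u,v); w=q-c; e+=list(np.cross(w,d))
    return np.array(e)
s=least_squares(f,[.6,-.25,-1.57],loss='soft_l1',f_scale=.004)
print(s.x); print(np.linalg.norm(f(s.x).reshape(-1,3),axis=1)*1e3)
Rz=R.from_euler('z',s.x[2]).as_matrix()
print("out dir",-Rz[:,0])
print("flange wrist",atz("wrist",326,256,.187,o),"root(top .195)",atz("wrist",324,302,.19,o))
print("wrist front top edge right corner",atz("wrist",390,228,0,o),"left",atz("wrist",142,243,0,o))
print("flange scene",atz("scene",223,191.75,.187),"root",atz("scene",211,190,.19))
E
```

```text
[ 0.5658 -0.2294 -1.4851]
[ 4.6858  5.4545  8.78   11.6696  5.099   9.2454  8.843 ]
out dir [-0.0856  0.9963  0.    ]
flange wrist [ 0.5985 -0.0317  0.187 ] root(top .195) [ 0.6003 -0.07    0.19  ]
wrist front top edge right corner [ 0.7419 -0.0874  0.    ] left [ 0.3824 -0.1104  0.    ]
flange scene [ 0.5925 -0.0301  0.187 ] root [ 0.6027 -0.0675  0.19  ]
```

The wrist and scene cameras agree: knob centre is near (0.60, -0.053), with chest yaw about 0.065 from the world axes. I'll look from directly above to refine that.

```bash
python3 - <<'E'
from h import *
Rt=R.from_euler('z',.065).as_matrix()@np.diag([1.,-1,-1])
r.move_to([.595,-.115,.285],Rt)
o=r.get_obs(); im=r.read_camera("wrist"); cv2.imwrite("pics/w1.png",im[:,:,::-1])
import pickle; pickle.dump({k:o[k] for k in("tcp_pos","ee_rot","ft_force","moment")},open("o1.pkl","wb")); print(o["t"],o["tcp_pos"],o["ft_force"])
E
```

```text
0.75 [ 0.5948 -0.1151  0.2845] [-0.0377  0.4093 -0.708 ]
```

View pics/w1.png

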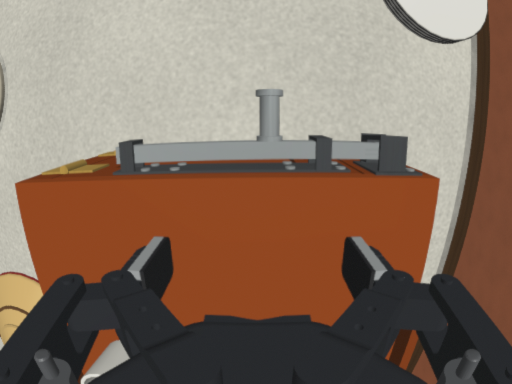

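```bash
python3 - <<'E'
from h import *
import pickle; o=pickle.load(open("o1.pkl","rb"))
for nm,u,v,z in [("flange out",269.5,90,.19),("flange in, knob top",269.5,97,.195),("root",269.5,137,.195),("bolt front edge L",145,145,.199),("bolt front edge R",375,142,.19),
 ("topL",18,182,.228),("topR",437,178,.228),("hinge",75,165,.21)]: print(nm,atz("wrist",u,v,z,o))
E
```

```text
flange out [ 0.5986 -0.03    0.19  ]
flange in, knob top [ 0.5988 -0.036   0.195 ]
root [ 0.601  -0.0671  0.195 ]
bolt front edge L [ 0.5018 -0.0776  0.199 ]
bolt front edge R [ 0.69   -0.0634  0.19  ]
topL [ 0.3827 -0.1074  0.228 ]
topR [ 0.7327 -0.0827  0.228 ]
hinge [ 0.4391 -0.0941  0.21  ]
```

The overhead view puts the knob axis at column 269, rows 97–137, which gives centre (0.600, -0.051) and yaw 0.072. The hinge is at x≈0.432. Now I'll grasp the knob from above, jaws along the bolt.

```bash
cat >> h.py <<'E'
YAW=.072
Rc=R.from_euler('z',YAW)            # columns: along bolt (to nose), out, up
RT=np.diag([1.,-1,-1])
ex,ey,ez=Rc.as_matrix().T
K0=np.array([.600,-.051,.187])+.003*ey   # grasp point on knob axis, 45 off the face
H=np.array([.432,-.104,.187])
OFF=-.017
def pose(lift=0,slide=0,door=0):
    """TCP pose holding the knob; lift=tilt rad, slide m, door rad"""
    L=.115-slide
    g=K0-slide*ex+ez*L*lift
    Q=R.from_rotvec(-ey*lift)
    D=R.from_rotvec([0,0,door])
    g=H+D.apply(g-H)
    M=(D*Q*Rc).as_matrix()
    return g+M@[0,0,OFF], M@RT
def st(tag):
    o=r.get_obs(); print(tag,"t%.2f"%o["t"],o["tcp_pos"],"F",np.array(o["ft_force"]),"M",np.array(o["moment"]),"gap %.4f"%o["finger_gap"]); return o
E
python3 - <<'E'
from h import *
p,M=pose()
r.move_straight(p+[0,0,.105],M); st("above")
print(r.move_straight(p,speed=.08,max_force=12)); st("down")
r.close_gripper(25); o=st("closed")
im=r.read_camera("wrist"); cv2.imwrite("pics/w2.png",im[:,:,::-1])
E
```

```text
above t1.40 [ 0.5997 -0.0479  0.2751] F [-0.4865 -0.1672 -0.0216] M [ 0.018  -0.0378  0.0187] gap 0.0855
False
down t2.86 [ 0.6    -0.0481  0.1705] F [-0.3833  0.2995  0.1094] M [-0.0318 -0.017  -0.0345] gap 0.0857
closed t3.49 [ 0.5998 -0.048   0.1701] F [0.2228 0.9635 0.3269] M [ 0.0185  0.0333 -0.032 ] gap 0.0149
```

View pics/w2.png

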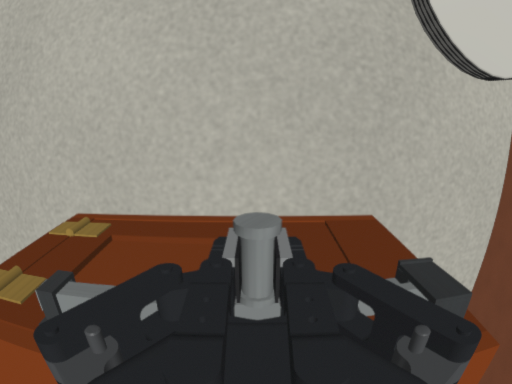

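The picture shows the knob centred between the pads, with the flange clear at (258,222). There is no side load. Next: lift, then draw.

```bash
python3 - <<'E'
from h import *
r.close_gripper(50); st("grip")
p,M=pose(.058); print(r.move_straight(p,M,speed=.01,max_force=20)); st("lift")
p,M=pose(.058,.010); print(r.move_straight(p,M,speed=.02,max_force=12)); st("10mm")
E
```

```text
grip t3.76 [ 0.5998 -0.048   0.1702] F [-0.6819  0.8424  2.5788] M [0.0261 0.0959 0.0117] gap 0.0144
False
lift t4.58 [ 0.6006 -0.048   0.1766] F [-0.0832  0.6449 -3.6829] M [-0.0144  0.0472 -0.0446] gap 0.0140
False
10mm t5.23 [ 0.5904 -0.0487  0.176 ] F [-1.3998 -0.8128 -1.3294] M [-0.0774  0.421  -0.0601] gap 0.0145
```

The bolt passed the catch point at 6 mm without load. The pose model needs one correction: a level bolt should travel level. I'll fix that and draw on.

```bash
sed -i 's/g=K0-slide\*ex+ez\*L\*lift/g=K0-slide*ex+ez*(.115*.055+L*(lift-.055))/' h.py; python3 - <<'E'
from h import *
for s in (.012,.025,.044):
    p,M=pose(.058,s); print(r.move_straight(p,M,speed=.03,max_force=12)); st(s)
r.dwell(.2); st("rest")
im=r.read_camera("wrist"); cv2.imwrite("pics/w3.png",im[:,:,::-1])
im=r.read_camera("scene"); cv2.imwrite("pics/s3.png",cv2.resize(im[105:255,100:260,::-1],(640,600),interpolation=cv2.INTER_CUBIC))
E
```

```text
False
0.012 t5.48 [ 0.5886 -0.0488  0.1766] F [-0.4242 -0.2622 -2.4572] M [0.0265 0.1332 0.0143] gap 0.0140
False
0.025 t6.07 [ 0.5753 -0.0498  0.1766] F [-1.3598 -1.0677 -1.9445] M [-0.0139  0.4324 -0.0406] gap 0.0143
False
0.044 t6.85 [ 0.5565 -0.0511  0.1765] F [-1.4686 -0.4972 -1.4568] M [-0.0351  0.3962 -0.0218] gap 0.0144
rest t7.05 [ 0.5568 -0.0511  0.1765] F [-1.511  -0.9112 -2.5696] M [-0.0353  0.3669  0.0134] gap 0.0144
```

View pics/s3.png

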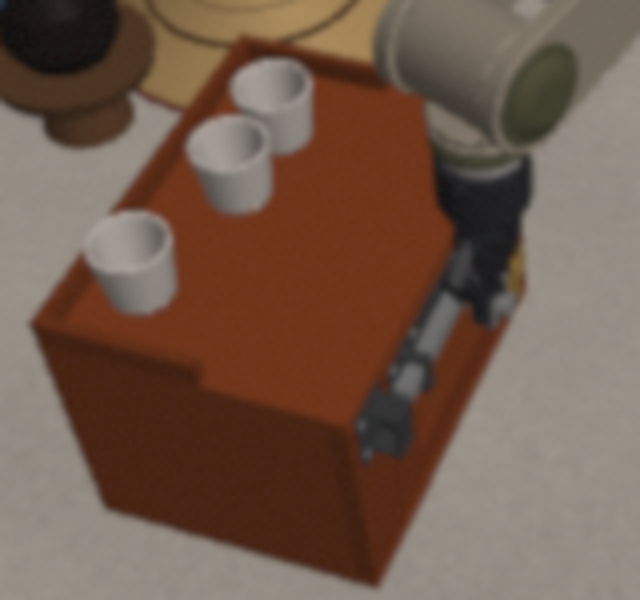

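View pics/w3.png

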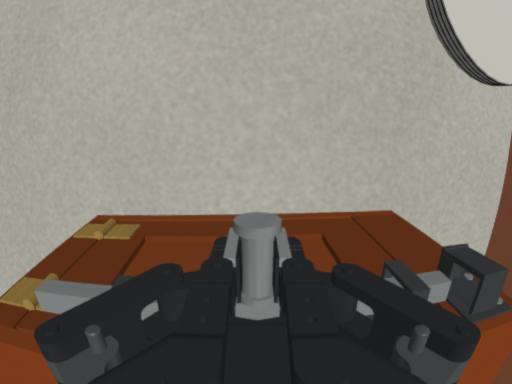

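The nose is out of the keeper: the bolt end at (440,285) stops short of the loop at (470,280). The knob is still held. I'll check the hinge position from the barrels and swing the door open in steps.

```bash
python3 - <<'E'
from h import *
o=r.get_obs()
print("barrels",atz("wrist",102,227,.04,o),atz("wrist",45,292,.19,o))
r.close_gripper(70); st("grip")
for d in (.06,.12,.18,.24,.30,.35):
    p,M=pose(.056,.044,d); hit=r.move_straight(p,M,speed=.03,max_force=25); st((d,hit))
    if hit: break
r.dwell(.3); st("rest")
im=r.read_camera("wrist"); cv2.imwrite("pics/w4.png",im[:,:,::-1])
im=r.read_camera("scene"); cv2.imwrite("pics/s4.png",cv2.resize(im[105:255,100:260,::-1],(640,600),interpolation=cv2.INTER_CUBIC))
E
```

```text
barrels [ 0.4013 -0.1079  0.04  ] [ 0.4294 -0.0906  0.19  ]
grip t7.37 [ 0.5569 -0.0511  0.1765] F [-1.8624 -0.1401 -1.8614] M [-0.07    0.4161 -0.0219] gap 0.0136
(0.06, False) t7.79 [ 0.5538 -0.0438  0.1766] F [ 1.8727 -0.8805 -1.9125] M [-0.2283 -0.1304 -0.1273] gap 0.0139
(0.12, False) t8.22 [ 0.5497 -0.0365  0.1765] F [ 1.3283 -1.1992 -1.786 ] M [-0.1111 -0.0876 -0.2712] gap 0.0135
(0.18, False) t8.64 [ 0.5453 -0.0296  0.1764] F [ 0.7253  0.1422 -1.9273] M [-0.0276 -0.0025 -0.412 ] gap 0.0139
(0.24, False) t9.07 [ 0.5406 -0.0229  0.1764] F [ 1.0169  1.0194 -2.3203] M [ 0.1358  0.0375 -0.494 ] gap 0.0137
(0.3, False) t9.49 [ 0.5356 -0.0165  0.1764] F [-0.2426  1.8265 -1.8534] M [ 0.2076  0.0154 -0.6467] gap 0.0136
(0.35, False) t9.87 [ 0.5311 -0.0115  0.1764] F [ 1.2995  2.2768 -2.1539] M [ 0.2921  0.0712 -0.8148] gap 0.0136
rest t10.17 [ 0.5311 -0.0115  0.1764] F [ 0.0403  2.9044 -1.0217] M [ 0.302   0.1138 -0.8097] gap 0.0139
```

View pics/s4.png

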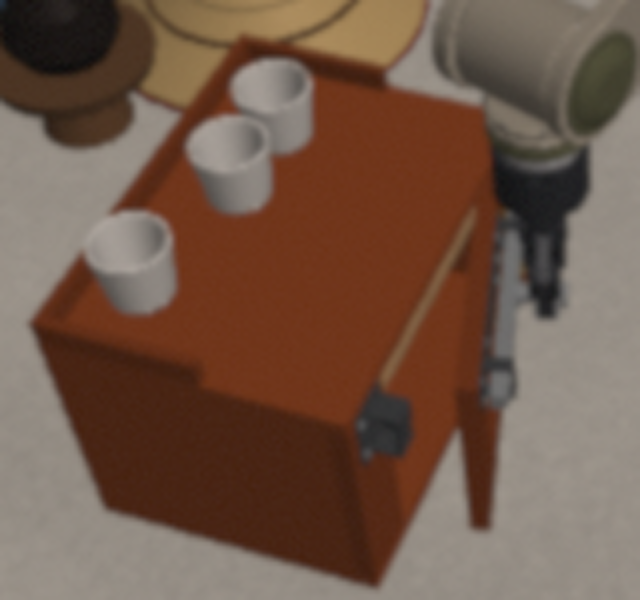

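View pics/w4.png

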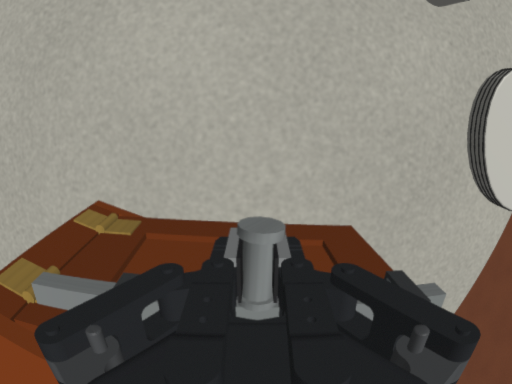

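The door stands open. In the wrist view the bolt is still square to the tool, as it was when shut, with the knob between the pads. I'll check the angle in the scene image, confirm it is steady, then hand in.

```bash
python3 - <<'E'
from h import *
a=atz("scene",100+508/4,105+235/4,.2);b=atz("scene",100+498/4,105+385/4,.2)
d=b-a; ang=np.arctan2(d[1],d[0])-YAW
print("door angle from scene",ang)
r.dwell(.3); o=st("rest"); print(o["qd"])
if .26<ang<.46:
    r.hand_in(); print("handed in")
E
```

```text
door angle from scene 0.31090625753447704
rest t10.57 [ 0.5311 -0.0115  0.1764] F [ 0.2041  1.4763 -1.7549] M [ 0.2942  0.1473 -0.8103] gap 0.0136
[-0.0009 -0.     -0.001  -0.0006 -0.0001 -0.0004]
the job is handed in; nothing more can be done
handed in
```

The bolt is drawn clear of the keeper and the door is held open about 8–9 cm at its free edge. I handed the job in at about 10.6 s, and hand-in gives no verdict.

- **Bolt:** I gripped the knob from above, lifted the bolt level and drew it 44 mm. The sensed forces stayed within a few newtons. The pictures showed the nose out of the keeper before the door moved.
- **Slip in the motion:** my first 10 mm of the draw dipped about 0.6 mm because of an error in my motion formula. I corrected it before drawing further, and the forces showed no catch on the lip.
- **Door:** I swung it on its hinge arc by the knob, with a 70 N grip. The arm was commanded to 0.35 rad and the scene picture measured about 0.31 rad. The two differ slightly, but both are inside 0.22–0.50.
- **At hand-in:** the arm was still and the gap of about 14 mm showed the knob still gripped (the knob is 16 mm, so the reading is slightly under).
- **Bystanders:** the three cups on the chest looked unmoved in the last picture. I did not look again at the table cup, jar, kettle and spoon, but the arm did not go near them.

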